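# Seat the whisk in the mixer drive and keep it pressed

## Robot

A 6-joint arm with a two-finger parallel gripper is mounted at the origin on the work surface. World frame = base frame: x ahead of the robot, y to its left, z up, the work surface at z = 0. Lengths are in mm, angles in rad, forces in N, time in s.
With the tool pointing down it reaches from about 300 to 750 mm from the base axis. Payload 8.5 kg.
Tool frame: the origin (TCP) lies midway between the tips of the shut fingers; the grasp point (between the pads) lies 19 mm behind it (arm.tcp_to_grasp is the distance from the TCP to the grasp point, in mm); x points along the fingers, z is the direction in which the jaws open and shut, and the axes are right-handed (so a half turn about x gives the same grasp; the last joint's range is limited). The gripper opens to 85 mm and grips with 20 to 120 N. Pads are 22 mm wide; open, the fingers measure 114 mm over their backs; the gripper's body (76 mm by 85 mm) begins 54 mm behind the grasp point. The pads swing forward as they close: fully open they stand 13 mm farther back than shut.
Start: joints at [-0.215, 0.381, 1.297, -0, 1.464, -0.215], TCP at [549.982, 0.002, 231.322] pointing down, gripper open.
Joint ranges: [-3.11, 3.11], [-0.89, 2.33], [0.22, 2.48], [-1.42, 4.56], [0.17, 2.85], [-2.88, 2.88]. Speed limits (rad/s): [2.39, 2.39, 3.14, 3.14, 3.14, 3.14].

## Interface

Orientations are given as a unit quaternion [x, y, z, w].
In Python, from bench import arm, imaging, workorder gives the robot as it stands.
- The arm moves only by the tool servo_tool, never from a script. Its arguments are lists of equal length, an entry for each row: "travel": the shift along the tool's x, y, z in cm, a list of three; "twist": the turn, a rotation vector about the tool's x, y, z in rad, a list of three; "gripper": the opening, from 0 (shut) to 1 (fully open). In form: {"travel": [[x, y, z], ...], "twist": [[ax, ay, az], ...], "gripper": [gripper, ...]}. A call has 1 to 20 rows; each row shifts and turns the commanded pose from where the row before left it, along the tool's axes as they then stand; what a row does not reach is not made up. A row lasts 1/12 s, in which the tool goes at most 41.7 mm and 7.16 degrees, less where a joint would pass 70% of its speed; a pose out of reach is approached as far as the arm can. A call is refused whole if a number of a shift passes 4.17 or a number of a turn 0.125, either way. A call with a gripper value outside its range is refused whole. The fingers move at their own pace and stop on an object; "grip_force" is the grip in N (left out, the last holds). Time passes only in rows, so rows that do not move let the fingers close. It gives the time, the measured TCP pose, the force and the opening at its end, in the units of the state.
- arm.state(): the state, without advancing time (a new reading comes with each control period).
- imaging.get_image(name): name is "scene" or "side" or "wrist"; returns a dict with "img" (384x512x3 uint8, red, green, blue), "range_z" (384x512 float32, mm along the optical axis (not along the pixel's ray), 0 where there is no reading), "intrinsics" (3x3 intrinsics, pixels), "R" (3x3) and "t" (3): a world point X has camera coordinates R X + t. Camera axes: x right, y down, z forward; pixel columns grow to the right and rows downward; lengths in mm; the calibration is good to about 2 mm. The wrist camera is an equidistant fisheye: a pixel r from the principal point sees the ray r / f radians off the axis. A picture is of the moment at which its call begins.
- workorder.finish_job(): hands the job in, once; it reports no verdict.
Trained networks look in a picture, given as the dict that the camera call returned (one of the last four; its "shot" number tells which), for a name from the list of things; names that differ only in an ending like _2 or _b are one class to them, and where a whole thing is asked for, a point or a joint stands for the part that bears it (a point fixed in the world has none). Each returns a list of dicts, best first, with "confidence" (0 to 1); they miss things now and then, are a little off and sometimes report something else, mostly with a low value. They report only what shows in the picture. A call takes as long as a camera call.
- imaging.look_for(picture, target): "position" ([column, row] as shares, 0 to 1, of the picture: columns of its width, rows of its height, amid what is visible of it).
- imaging.cut_out(picture, target): "region" (384x512 bool, what is visible of it) and "position" ([column, row] as shares, 0 to 1, of the picture: columns of its width, rows of its height, amid what is visible of it).
The state is a dict: "time_s": time; "qpos": joint angles; "qd": joint speeds; "effort": joint torques, N m; "eef_pos": TCP position; "ee_rot": TCP orientation; "force": force on the tool from outside, world axes, zero at the start; "torque": the same for the moment, N m; "grip_width": opening from 0.0 (shut) to 1.0 (fully open).
Only numpy, scipy, OpenCV 4.12 (cv2) and the standard library are available. Lean on these libraries where they do the work, as an engineer would, in place of code of your own. Each camera call takes 0.05 s, during which the arm holds its last target. There are 200 camera calls.

## Task

Take the whisk with the green grip out of its wooden stand, hold it upright over the orange drive socket of the kitchen machine, and turn it until its four splines line up with the cross-shaped slot so that the foot slides fully home. Then keep pressing it down so that the sprung socket is pushed down well past half of its 8 mm travel, and finish like that: still gripping the whisk by its green grip and pressing, not letting go. Do not knock over or shift the other two attachments or the amber jar.

Things in the scene. Friction and masses are not known exactly. Their poses are not given: they have to be found in the camera images.
- whisk_grip (a point): Centre of the green grip at the very top of the whisk (120 g, the tallest attachment, upright in the stand). A flat block 40 mm along its x, 14 mm thick along its y (pinch across y, from above), 30 mm tall: 15 mm above and below this point. Under it a neck of 18 mm diameter (8 mm) and, from 28 mm below this point, a bulb of steel wires 56 mm across.
- whisk_foot (a point): Bottom centre of the whisk's foot, 103 mm below whisk_grip, same axes. A steel cross of two blades along x and y, each 20 mm end to end, 6 mm thick, 18 mm tall; the lowest 4 mm slimmer (17 x 3 mm). Above it a collar, 34 mm diameter, which rests on the socket's top when home. In the stand the collar rests on top and the foot hangs loose in its hole: lift straight up.
- drive_mouth (a point): Centre of the top face of the orange drive socket (51 mm diameter), 114 mm above the table at rest. Its x and y run along the arms of the cross-shaped slot, each 24 mm end to end, 9 mm wide, 21 mm deep: the whisk fits at four angles a quarter turn apart, 0.15 rad play. It stands at any angle, turns only stiffly (0.15 N m). Home: whisk_foot 18 mm below this point. z is up.
- press (a joint): How far the sprung drive socket is pushed straight down, m: 0 at rest up to 0.008 at its stop. The spring needs about 5 N to start and about 11 N at the stop; the whisk's own weight does not push it down.
- machine: White kitchen machine, fixed, without its bowl: a housing 210 mm along x, 230 mm along y, 100 mm tall, origin at the centre of its underside; the socket is in the middle of its top inside a grey ring (72 mm diameter, 4 mm high).
- stand: Wooden stand, fixed, 70 mm along x, 240 mm along y, 34 mm tall, origin at the centre of its underside; three square 24 mm holes at y = -80, 0 and +80 mm hold the attachments.
- paddle: Flat paddle attachment with a white cap, in the stand, 76 mm tall overall (its top 92 mm above the table), origin at the bottom of its foot, leave alone.
- hook: Dough hook attachment with a black cap, in the stand, 74 mm tall overall, origin at the bottom of its foot, leave alone.
- jar: Amber glass jar, 70 mm across, 100 mm tall, origin at the centre of its underside, leave alone.

How it is judged:
By the outcome, as a careful person would: the job done as asked, in the order asked, and still so for the second after the job is handed in, while the arm keeps its last pose, push and grip.
It also fails if it takes over 43 s, if anything falls off the work surface, if the arm or the gripper's body presses on something with over 40 N, if the wrist force passes 120 N, or if a joint passes its speed limit or range.

## Working session

There is one attempt and no reset: what is moved stays moved. The work goes in short steps, Python scripts to look and compute and a tool call to move; the robot and the scene stay as the last step left them, time stands still between calls to the robot, and variables do not carry over. Pictures are saved under pics/ and viewed, about 8 in all and at most 12, crops included, and the job is handed in when it is done.

Besides the shell and the picture viewer there is one more tool, called in YAML: its name, and indented under it one key for each argument. servo_tool: Moves the arm, as the interface text tells. Its arguments: {"type":"object","properties":{"travel":{"type":"array","items":{"type":"array","items":{"type":"number"}}},"twist":{"type":"array","items":{"type":"array","items":{"type":"number"}}},"gripper":{"type":"array","items":{"type":"number"}},"grip_force":{"type":"number"}},"required":["travel","twist","gripper"]}

```bash
ls; mkdir -p pics; cat > h.py <<'E'
import numpy as np, cv2
from bench import arm, imaging, workorder
def world(p,u,v,d):
    K=p["intrinsics"]; c=np.stack([(u-K[0,2])/K[0,0]*d,(v-K[1,2])/K[1,1]*d,d],-1)
    return (c-p["t"])@p["R"]
def cloud(p):
    v,u=np.mgrid[:384,:512]; return world(p,u,v,p["range_z"].astype(float))
def save(p,n): cv2.imwrite(f"pics/{n}.png",p["img"][:,:,::-1])
E
python3 - <<'E'
from h import *
np.set_printoptions(precision=1,suppress=True)
ps={n:imaging.get_image(n) for n in("scene","side","wrist")}
cv2.imwrite("pics/a.png",cv2.resize(np.hstack([ps["scene"]["img"],ps["side"]["img"]])[:,:,::-1],(800,300),interpolation=cv2.INTER_AREA))
save(ps["scene"],"scene");save(ps["side"],"side");save(ps["wrist"],"wrist0")
for n in("scene","side"):
    p=ps[n];C=cloud(p);print(n,"campos",-p["R"].T@p["t"])
    for t in("whisk_grip","drive_mouth","machine","stand","paddle","hook","jar"):
        for r in imaging.cut_out(p,t)[:2]:
            m=r["region"]&(p["range_z"]>0);X=C[m]
            print(t,round(r["confidence"],2),np.array(r["position"])*[512,384],m.sum(),np.median(X,0) if len(X) else'',np.percentile(X,[3,97],axis=0).ravel() if len(X) else '')
print(arm.state())
E
```

```text
pics
scene campos [1062.6 -659.4  950.2]
whisk_grip 0.82 [147.7 253.4] 406 [ 535.3 -242.1   87.5] [ 512.  -254.6   35.5  551.6 -224.8  135. ]
drive_mouth 0.47 [241.4 136.2] 208 [521.1 174.1 111.3] [503.5 154.1  98.8 538.5 200.3 116.2]
machine 0.84 [244.6 157.7] 6187 [547.3 121.8  97.7] [420.9  63.4  18.3 618.8 279.5 105.3]
machine 0.26 [118.  285.7] 262 [ 525.1 -321.7   48.4] [ 505.1 -331.6   34.2  543.7 -301.1   92.8]
stand 0.76 [143.4 276.1] 2942 [ 547.6 -262.    32.7] [ 491.3 -356.6    3.7  577.1 -131.2   36.9]
paddle 0.83 [118.2 284.8] 253 [ 525.1 -321.9   53. ] [ 507.9 -331.4   35.   543.8 -304.6   92.9]
hook 0.62 [175.6 244.3] 237 [ 545.7 -160.4   47.3] [ 526.5 -173.    34.5  557.8 -147.1   91.4]
hook 0.23 [281.7 242.1] 1255 [765.9 -43.6  75.2] [731.4 -58.7   7.9 791.7  -3.1 101.7]
jar 0.63 [283.5 240. ] 1264 [765.9 -43.3  75.5] [731.2 -58.7   7.5 791.7  -0.6 101.7]
side campos [ 577.8 -632.8  753.7]
whisk_grip 0.91 [202.8 314.7] 710 [ 531.9 -242.8   88.5] [ 513.5 -257.3   31.7  549.1 -213.4  133.4]
drive_mouth 0.56 [193.4 164.3] 276 [512.6 171.  110.7] [491.8 154.   99.1 534.9
[... 331 characters left out ...]
521.2 -322.3   56.9] [ 501.5 -332.3   35.1  541.9 -310.9   91.3]
hook 0.67 [204.8 312.2] 737 [ 532.8 -242.6   88.5] [ 512.2 -257.3   31.5  551.3 -199.4  133.4]
hook 0.57 [207.1 293.1] 306 [ 543.6 -162.1   46.3] [ 528.5 -174.2   33.7  556.4 -149.3   89.3]
jar 0.73 [301.8 233.4] 1301 [752.6 -47.   72.6] [725.2 -59.1   6.3 784.8  -2.1  99.6]
{'time_s': 0.85, 'qpos': array([-0.2,  0.4,  1.3, -0. ,  1.5, -0.2]), 'qd': array([-0.,  0., -0., -0., -0.,  0.]), 'effort': array([ -0. , -44.8, -23.1,  -0. ,   0. ,  -0. ]), 'eef_pos': array([550. ,  -0. , 231.3]), 'ee_rot': array([-0. ,  0.7, -0. ,  0.7]), 'force': array([ 0.1, -0. ,  0.3]), 'torque': array([0., 0., 0.]), 'grip_width': 1.001584438120176}
```

View pics/a.png

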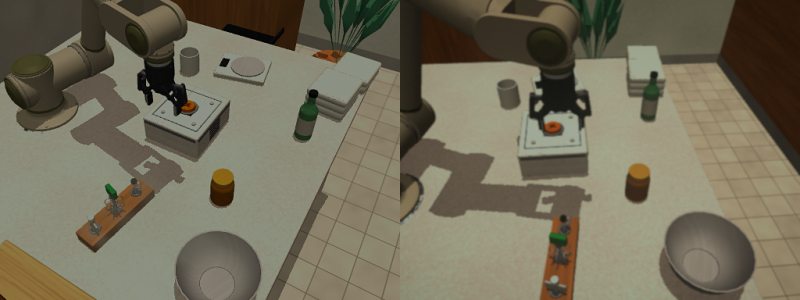

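```bash
cat >> h.py <<'E'
def hsvmask(p,lo,hi): 
    return cv2.inRange(cv2.cvtColor(p["img"],cv2.COLOR_RGB2HSV),lo,hi)>0
E
python3 - <<'E'
from h import *
np.set_printoptions(precision=1,suppress=True)
for n in("scene","side"):
    p=imaging.get_image(n);C=cloud(p);r=p["range_z"]>0
    g=hsvmask(p,(45,80,30),(85,255,255))&r; X=C[g]; print(n,"green",len(X),np.median(X,0),X.min(0),X.max(0))
    T=X[X[:,2]>129]; print("top",len(T),T.mean(0),T[:,2].mean())
    (c,s,a)=cv2.minAreaRect(T[:,:2].astype(np.float32));print(c,s,a)
    o=hsvmask(p,(5,130,80),(20,255,255))&r; X=C[o];X=X[(abs(X[:,1]-175)<60)]
    print("orange",len(X)); T=X[X[:,2]>110]; print(T.mean(0),T.min(0),T.max(0))
    m=p
E
```

```text
scene green 3716 [ 832.2 1395.8  -23.8] [ 402.2 -250.4 -667.9] [ 953.8 2169.5  175.5]
top 310 [761.2 151.6 141.6] 141.625019018935
(705.351318359375, 59.65582275390625) (709.090087890625, 39.11749267578125) 59.80231475830078
orange 121
[520.6 178.6 113.3] [502.3 153.3 110.1] [537.7 206.1 116.8]
side green 2649 [ 779.1 1348.2   14.2] [ 498.2 -251.3 -456.5] [ 928.5 2172.3  492.1]
top 302 [691.1  71.1 149.1] 149.08522339662161
(776.0021362304688, 487.5329284667969) (1533.3001708984375, 275.79498291015625) 80.27885437011719
orange 214
[513.1 177.5 112. ] [489.9 155.2 110. ] [537.3 200.7 114.7]
```

servo_tool:
  travel:
    - [0,-3,-0.25]
    - [0,-3,-0.25]
    - [0,-3,-0.25]
    - [0,-3,-0.25]
    - [0,-3,-0.25]
    - [0,-3,-0.25]
    - [0,-3,-0.25]
    - [0,-3,0]
    - [0,0,0]
  twist:
    - [0,0,0]
    - [0,0,0]
    - [0,0,0]
    - [0,0,0]
    - [0,0,0]
    - [0,0,0]
    - [0,0,0]
    - [0,0,0]
    - [0,0,0]
  gripper: [1,1,1,1,1,1,1,1,1]

```text
time_s: 1.7
eef_pos: [532.0, -244.7, 230.8]
ee_rot: [0.001, 0.707, -0.002, 0.707]
force: [-0.1, -0.4, -1.1]
grip_width: 0.998
```

```bash
cat >> h.py <<'E'
def fworld(p,u,v,d):
    K=p["intrinsics"];x=(u-K[0,2])/K[0,0];y=(v-K[1,2])/K[1,1];r=np.hypot(x,y)+1e-9
    s=np.tan(r)/r; c=np.stack([x*s*d,y*s*d,d],-1); return (c-p["t"])@p["R"]
def fcloud(p):
    v,u=np.mgrid[:384,:512]; return fworld(p,u,v,p["range_z"].astype(float))
E
python3 - <<'E'
from h import *
np.set_printoptions(precision=2,suppress=True)
for n in("scene","side","wrist"):
    p=imaging.get_image(n);C=fcloud(p) if n=="wrist" else cloud(p);r=p["range_z"]>0
    g=hsvmask(p,(45,80,30),(85,255,255))&r&(np.hypot(C[...,0]-531,C[...,1]+240)<45); X=C[g]
    print(n,len(X)); 
    if len(X)==0: continue
    print(np.percentile(X,[1,50,99],axis=0))
    T=X[X[:,2]>np.percentile(X[:,2],98)-4]; print("top",len(T),np.median(T[:,2]),cv2.minAreaRect(T[:,:2].astype(np.float32)))
    o=hsvmask(p,(3,130,60),(22,255,255))&r&(np.hypot(C[...,0]-515,C[...,1]-178)<50)&(C[...,2]>106);X=C[o]
    if len(X): print("orange",len(X),np.median(X[:,2]),cv2.minEnclosingCircle(X[:,:2].astype(np.float32)),np.percentile(X,[2,98],axis=0))
    save(p,"b_"+n)
cv2.imwrite("pics/w1.png",p["img"][:,:,::-1]); 
print("campos",-p["R"].T@p["t"],p["R"],p["intrinsics"][0,0]); print(arm.state()["time_s"],arm.state()["eef_pos"])
q=cv2.imread("pics/b_side.png");cv2.imwrite("pics/c.png",np.hstack([cv2.resize(q[135:195,160:230],(400,343),interpolation=3),cv2.resize(cv2.imread("pics/b_scene.png")[110:165,205:275],(400,343),interpolation=3)]))
E
```

```text
scene 177
[[ 513.36 -249.68  107.19]
 [ 537.35 -241.81  130.93]
 [ 551.77 -228.4   136.05]]
top 76 133.23893287607342 ((532.6588134765625, -238.56561279296875), (12.960382461547852, 39.11848449707031), 72.08501434326172)
orange 208 112.472743196122 ((513.8358154296875, 180.18170166015625), 28.326683044433594) [[491.34 154.05 106.29]
 [538.23 201.6  115.59]]
side 267
[[ 513.52 -250.43  106.08]
 [ 531.29 -242.64  128.42]
 [ 548.1  -231.89  134.36]]
top 118 132.009250303192 ((531.3903198242188, -239.72776794433594), (11.63636302947998, 37.71262741088867), 73.2773666381836)
wrist 938
[[ 513.43 -245.11  108.84]
 [ 531.81 -233.66  134.51]
 [ 550.2  -224.56  136.52]]
top 660 135.00143757891004 ((531.369873046875, -236.10487365722656), (13.120715141296387, 38.76442337036133), 71.86258697509766)
campos [ 532.74 -167.47  374.83] [[ 1.   -0.   -0.  ]
 [-0.   -0.96  0.28]
 [-0.   -0.28 -0.96]] 297.3186396354542
1.85 [ 532.4  -239.66  231.15]
```

View pics/w1.png

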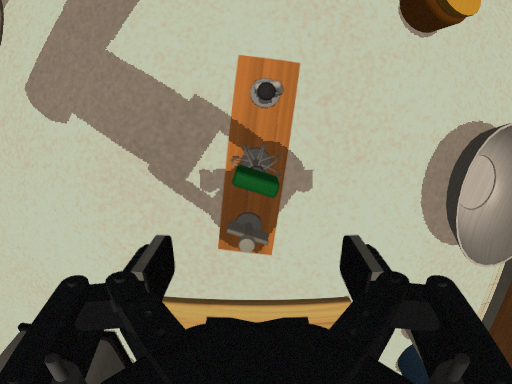

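View pics/c.png

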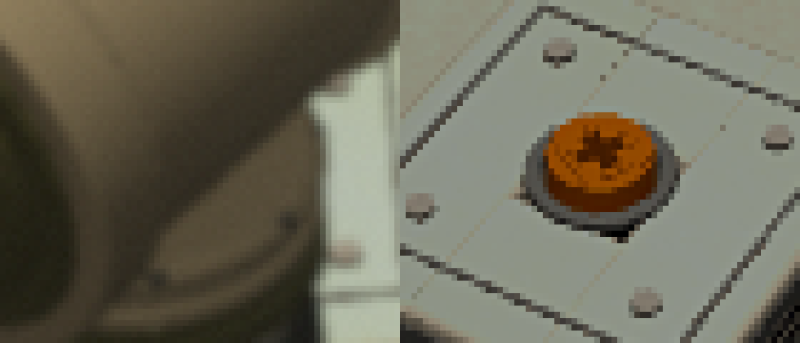

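servo_tool:
  travel:
    - [0.5,0,0]
    - [0.5,0,0]
    - [0.5,0,0]
    - [0.5,0,0]
    - [0.5,0,0]
    - [0.5,0,0]
    - [0.5,0,0]
    - [0.5,0,0]
    - [0.5,0,0]
    - [0.5,0,0]
    - [0,0,0]
    - [0,0,0]
  twist:
    - [-0.12,0,0]
    - [-0.12,0,0]
    - [-0.12,0,0]
    - [-0.12,0,0]
    - [-0.12,0,0]
    - [-0.12,0,0]
    - [-0.12,0,0]
    - [-0.12,0,0]
    - [-0.12,0,0]
    - [-0.12,0,0]
    - [-0.06,0,0]
    - [0,0,0]
  gripper: [0.6,0.6,0.6,0.6,0.6,0.6,0.6,0.6,0.6,0.6,0.6,0.6]

```text
time_s: 2.85
eef_pos: [532.6, -238.5, 181.3]
ee_rot: [-0.417, 0.571, 0.418, 0.571]
force: [0.2, 0.4, -0.3]
grip_width: 0.597
```

```bash
cat > g.py <<'E'
from h import *
from scipy.spatial.transform import Rotation as Ro
np.set_printoptions(precision=3,suppress=True)
imaging.get_image("scene")
p=imaging.get_image("wrist");C=fcloud(p);r=p["range_z"]>0
g=hsvmask(p,(45,80,30),(85,255,255))&r&(np.hypot(C[...,0]-531,C[...,1]+240)<45);X=C[g]
T=X[X[:,2]>np.percentile(X[:,2],95)-5]; (c,s,a)=cv2.minAreaRect(T[:,:2].astype(np.float32));print(len(T),np.median(T[:,2]),c,s,a)
s=arm.state();M=Ro.from_quat(s["ee_rot"]).as_matrix();print(s["time_s"],s["eef_pos"],"jaw deg",np.degrees(np.arctan2(M[1,2],M[0,2])),"\n",M,s["qpos"],s["grip_width"])
d=np.array([*c,np.median(T[:,2])])-s["eef_pos"];print("delta tool cm",M.T@d/10)
save(p,"w2")
E
python3 g.py
```

```text
1041 134.94804955064353 (530.9100341796875, -236.1638946533203) (13.649477005004883, 39.40981674194336) 71.54801940917969
2.95 [ 532.718 -239.001  181.667] jaw deg 72.1402680323715 
 [[ 0.    -0.952  0.307]
 [-0.     0.307  0.952]
 [-1.    -0.    -0.   ]] [-0.624  0.478  1.284  0.     1.379 -1.883] 0.5995092178789284
delta tool cm [4.672 0.261 0.215]
```

View pics/w2.png

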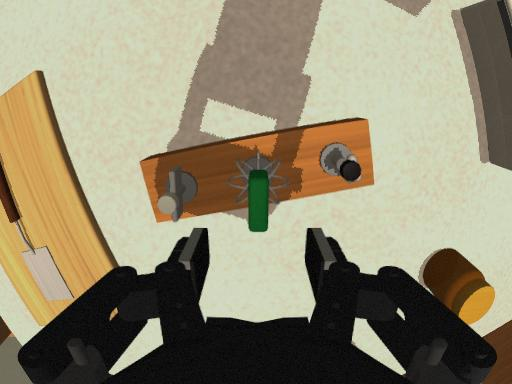

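servo_tool:
  travel:
    - [0.8,0.2,0.15]
    - [0.8,0,0]
    - [0.8,0,0]
    - [0.8,0,0]
    - [0.8,0,0]
    - [0.8,0,0]
    - [0.8,0,0]
    - [0.8,0,0]
    - [0.8,0,0]
    - [0.75,0,0]
    - [0,0,0]
    - [0,0,0]
    - [0,0,0]
    - [0,0,0]
    - [0,0,0]
    - [0,0,0]
    - [0,0,0]
    - [0,0,0]
  twist:
    - [0,0,0]
    - [0,0,0]
    - [0,0,0]
    - [0,0,0]
    - [0,0,0]
    - [0,0,0]
    - [0,0,0]
    - [0,0,0]
    - [0,0,0]
    - [0,0,0]
    - [0,0,0]
    - [0,0,0]
    - [0,0,0]
    - [0,0,0]
    - [0,0,0]
    - [0,0,0]
    - [0,0,0]
    - [0,0,0]
  gripper: [0.6,0.6,0.6,0.6,0.6,0.6,0.6,0.6,0.6,0.6,0.6,0.6,0,0,0,0,0,0]
  grip_force: 80

```text
time_s: 4.45
eef_pos: [531.3, -238.1, 102.4]
ee_rot: [-0.417, 0.571, 0.416, 0.572]
force: [0.7, 1.5, 5.4]
grip_width: 0.148
```

```bash
python3 g.py
```

```text
2295 134.93605688425043 (530.845458984375, -236.50778198242188) (13.840871810913086, 40.33824920654297) 72.84237670898438
4.55 [ 531.327 -238.059  102.389] jaw deg 72.19555915287908 
 [[ 0.001 -0.952  0.306]
 [-0.001  0.306  0.952]
 [-1.    -0.001 -0.   ]] [-0.624  0.555  1.399  0.     1.186 -1.885] 0.15027898345824986
delta tool cm [-3.255  0.089  0.132]
```

servo_tool:
  travel:
    - [-0.5,0,0]
    - [-1.0,0,0]
    - [-1.5,0,0]
    - [-1.5,0,0]
    - [-1.5,0,0]
    - [-1.5,0,0]
    - [-1.5,0,0]
    - [-1.5,0,0]
    - [-1.5,0,0]
    - [-1.0,0,0]
    - [-0.5,0,0]
    - [0,0,0]
  twist:
    - [0,0,0]
    - [0,0,0]
    - [0,0,0]
    - [0,0,0]
    - [0,0,0]
    - [0,0,0]
    - [0,0,0]
    - [0,0,0]
    - [0,0,0]
    - [0,0,0]
    - [0,0,0]
    - [0,0,0]
  gripper: [0,0,0,0,0,0,0,0,0,0,0,0]

```text
time_s: 5.55
eef_pos: [531.2, -238.1, 237.8]
ee_rot: [-0.417, 0.571, 0.416, 0.572]
force: [0.1, 0.2, -1.7]
grip_width: 0.15
```

servo_tool:
  travel:
    - [0,0.2,1.0]
    - [0,0.4,2.0]
    - [0,0.55,2.85]
    - [0,0.55,2.85]
    - [0,0.55,2.85]
    - [0,0.55,2.85]
    - [0,0.55,2.85]
    - [0,0.55,2.85]
    - [0,0.55,2.85]
    - [0,0.55,2.85]
    - [0,0.55,2.85]
    - [0,0.55,2.85]
    - [0,0.55,2.85]
    - [0,0.55,2.85]
    - [0,0.4,2.0]
    - [0,0.2,0.8]
    - [0,0,0]
    - [0,0,0]
  twist:
    - [0,0,0]
    - [0,0,0]
    - [0,0,0]
    - [0,0,0]
    - [0,0,0]
    - [0,0,0]
    - [0,0,0]
    - [0,0,0]
    - [0,0,0]
    - [0,0,0]
    - [0,0,0]
    - [0,0,0]
    - [0,0,0]
    - [0,0,0]
    - [0,0,0]
    - [0,0,0]
    - [0,0,0]
    - [0,0,0]
  gripper: [0,0,0,0,0,0,0,0,0,0,0,0,0,0,0,0,0,0]

```text
time_s: 7.05
eef_pos: [578.7, 166.6, 236.1]
ee_rot: [-0.417, 0.572, 0.417, 0.571]
force: [0.2, -1.2, -0.2]
grip_width: 0.15
```

```bash
cat > s.py <<'E'
import sys
from h import *
from scipy.spatial.transform import Rotation as Ro
np.set_printoptions(precision=3,suppress=True)
imaging.get_image("scene")
p=imaging.get_image("wrist");C=fcloud(p);r=p["range_z"]>0
o=hsvmask(p,(3,130,60),(22,255,255))&r&(np.hypot(C[...,0]-515,C[...,1]-178)<60)&(C[...,2]>100)&(C[...,2]<125);X=C[o]
print(len(X),np.percentile(X,[2,50,98],axis=0))
T=X[X[:,2]>np.median(X[:,2])-2];print(len(T),T[:,2].mean(),cv2.minEnclosingCircle(T[:,:2].astype(np.float32)),cv2.fitEllipse(cv2.convexHull(T[:,:2].astype(np.float32))))
s=arm.state();M=Ro.from_quat(s["ee_rot"]).as_matrix();print(s["time_s"],s["eef_pos"],"jaw deg",np.degrees(np.arctan2(M[1,2],M[0,2])),s["qpos"],s["grip_width"],s["force"])
# orthographic top view at z=114, 4 px/mm
zt=float(T[:,2].mean()); c=np.array(cv2.fitEllipse(cv2.convexHull(T[:,:2].astype(np.float32)))[0])
gx,gy=np.meshgrid(np.linspace(-40,40,400),np.linspace(40,-40,400)); W=np.stack([gx+c[0],gy+c[1],np.full_like(gx,zt)],-1)
c3=W@p["R"].T+p["t"];th=np.arctan2(np.hypot(c3[...,0],c3[...,1]),c3[...,2]);ph=np.arctan2(c3[...,1],c3[...,0]);K=p["intrinsics"]
u=(K[0,2]+K[0,0]*th*np.cos(ph)).astype(np.float32);v=(K[1,2]+K[1,1]*th*np.sin(ph)).astype(np.float32)
top=cv2.remap(p["img"],u,v,cv2.INTER_CUBIC)[:,:,::-1]
n=sys.argv[1];cv2.imwrite(f"pics/{n}.png",np.hstack([cv2.resize(p["img"][:,:,::-1],(400,300)),top[50:350]]));np.save(n+".npy",top)
E
python3 s.py s1
```

```text
2087 [[490.08  158.766 112.346]
 [512.498 181.823 114.882]
 [535.147 204.562 116.538]]
2026 114.9064464645024 ((512.6229248046875, 181.64019775390625), 25.443132400512695) ((512.5525512695312, 181.7212677001953), (49.62144088745117, 50.54676818847656), 9.875371932983398)
7.15 [578.95  165.72  236.566] jaw deg 72.12841794739373 [ 0.083  0.471  1.133 -0.     1.538 -1.176] 0.14897788843664023 [-0.785 -0.339 -1.027]
```

View pics/s1.png

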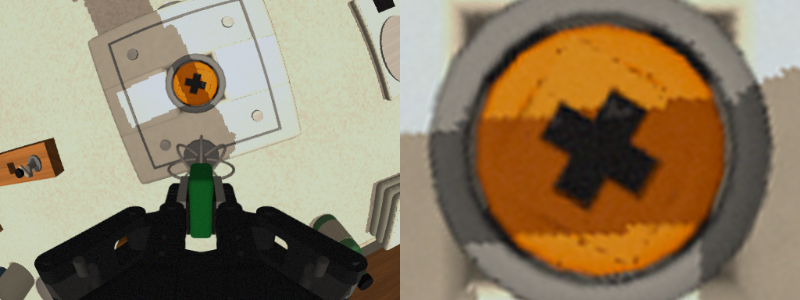

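```bash
cat > ang.py <<'E'
import sys,numpy as np,cv2
t=np.load(sys.argv[1]+".npy");v=t.max(2).astype(float)
y,x=np.mgrid[:400,:400];X=(x-199.5)/5;Y=(199.5-y)/5
for th in(45,60,75):
    m=(v<th)&(np.hypot(X,Y)<17);cx,cy=X[m].mean(),Y[m].mean();a=np.arctan2(Y-cy,X-cx)[m];r=np.hypot(X-cx,Y-cy)[m];k=r>5
    print(th,m.sum()/25,"c",cx,cy,"ang",np.degrees(np.angle((r[k]**2*np.exp(4j*a[k])).sum())/4))
E
python3 ang.py s1
```

```text
45 261.48 c -0.004726938962826999 0.07791035643261396 ang -31.808432243045473
60 286.04 c 0.041910222346524875 0.1406656411690677 ang -31.093462536733576
75 302.44 c 0.040854384340695625 0.058074328792488056 ang -31.02272665399411
```

servo_tool:
  travel:
    - [0,0,0]
    - [0,0,0]
    - [0,0,0]
    - [0,1.28,-0.43]
    - [0,1.28,-0.43]
    - [0,1.28,-0.43]
    - [0,1.28,-0.43]
    - [0,1.28,-0.45]
    - [0.8,0,0]
    - [0.8,0,0]
    - [0.8,0,0]
    - [0,0,0]
    - [0,0,0]
  twist:
    - [0.08,0,0]
    - [0.08,0,0]
    - [0.07,0,0]
    - [0,0,0]
    - [0,0,0]
    - [0,0,0]
    - [0,0,0]
    - [0,0,0]
    - [0,0,0]
    - [0,0,0]
    - [0,0,0]
    - [0,0,0]
    - [0,0,0]
  gripper: [0,0,0,0,0,0,0,0,0,0,0,0,0]

```text
time_s: 8.23
eef_pos: [513.4, 180.6, 211.9]
ee_rot: [-0.348, 0.616, 0.348, 0.615]
force: [-0.1, -0.6, -0.2]
grip_width: 0.145
```

```bash
python3 s.py s2
python3 - <<'E'
from h import *
from scipy.spatial.transform import Rotation as Ro
np.set_printoptions(precision=2,suppress=True)
s=arm.state();M=Ro.from_quat(s["ee_rot"]).as_matrix()
im=[]
for n in("wrist","scene","side"):
    p=imaging.get_image(n);C=fcloud(p) if n=="wrist" else cloud(p);r=p["range_z"]>0
    near=r&(np.hypot(C[...,0]-513,C[...,1]-180)<45)
    g=hsvmask(p,(45,80,25),(85,255,255))&near;X=C[g];print(n,len(X))
    if len(X): print(np.percentile(X,[2,50,98],axis=0))
    if n=="wrist":
        T=X[X[:,2]>np.percentile(X[:,2],95)-5];c,sz,a=cv2.minAreaRect(T[:,:2].astype(np.float32));print(c,sz,a,M.T@(np.array([*c,T[:,2].mean()])-s["eef_pos"]))
    o=hsvmask(p,(3,130,50),(22,255,255))&near&(C[...,2]>100);X=C[o];print("orange",np.percentile(X,[2,50,98],axis=0) if len(X) else 0)
    if n!="wrist":
        K=p["intrinsics"];c=p["R"]@np.array([513,180,140])+p["t"];u,v=[int(K[i,i]*c[i]/c[2]+K[i,2]) for i in(0,1)]
        im.append(cv2.resize(p["img"][max(v-40,0):v+40,max(u-40,0):u+40][:,:,::-1],(400,400),interpolation=3))
cv2.imwrite("pics/d.png",np.hstack(im))
E
```

```text
1294 [[487.771 161.02  102.262]
 [500.152 191.03  114.768]
 [528.767 205.453 116.457]]
1157 114.88883426624794 ((512.329833984375, 181.8668670654297), 25.07391929626465) ((511.6779479980469, 182.56854248046875), (46.74781036376953, 49.64260482788086), 120.90327453613281)
8.3333 [513.547 180.891 212.779] jaw deg 58.99311432447228 [ 0.121  0.385  1.346 -0.     1.411 -0.908] 0.14729115283303043 [-0.02  -0.551 -0.775]
wrist 2840
[[493.99 170.9  221.9 ]
 [506.19 186.28 245.03]
 [528.83 196.91 246.56]]
(522.1442260742188, 187.71324157714844) (50.37746810913086, 38.22163391113281) 29.145910263061523 [-32.38  -3.86  10.28]
orange [[487.8  161.09 102.43]
 [499.99 190.78 114.83]
 [528.41 205.42 116.64]]
scene 88
[[509.81 164.55 216.48]
 [527.26 170.99 236.73]
 [533.33 188.38 244.91]]
orange [[490.82 154.92 100.46]
 [517.69 173.4  111.21]
 [538.33 203.53 116.32]]
side 64
[[519.25 163.28 218.95]
 [524.01 168.03 235.32]
 [530.02 182.39 243.57]]
orange [[489.72 153.91 100.49]
 [512.56 169.72 110.69]
 [534.9  194.47 114.27]]
```

View pics/d.png

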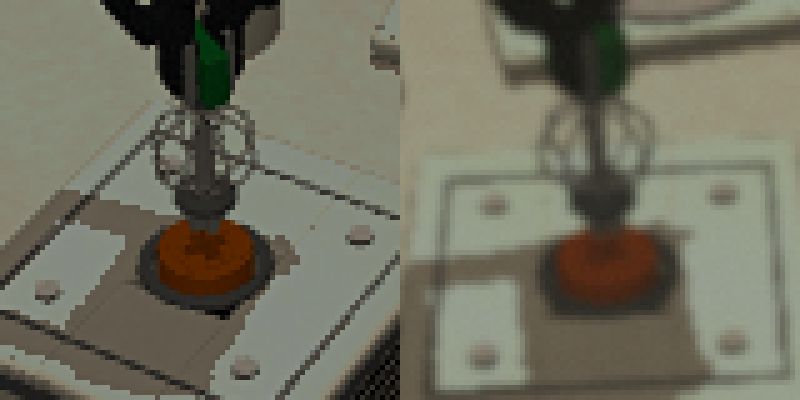

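servo_tool:
  travel:
    - [0,0.03,-0.08]
    - [0.4,0,0]
    - [0.4,0,0]
    - [0.4,0,0]
    - [0.3,0,0]
    - [0.3,0,0]
    - [0,0,0]
    - [0,0,0]
  twist:
    - [0,0,0]
    - [0,0,0]
    - [0,0,0]
    - [0,0,0]
    - [0,0,0]
    - [0,0,0]
    - [0,0,0]
    - [0,0,0]
  gripper: [0,0,0,0,0,0,0,0]

```text
time_s: 9.15
eef_pos: [512.4, 180.5, 194.7]
ee_rot: [-0.348, 0.615, 0.348, 0.615]
force: [-0.1, 0.5, -0.9]
grip_width: 0.153
```

servo_tool:
  travel:
    - [0.2,0,0]
    - [0.2,0,0]
    - [0.2,0,0]
    - [0.2,0,0]
    - [0.2,0,0]
    - [0.1,0,0]
    - [0,0,0]
    - [0,0,0]
  twist:
    - [0,0,0]
    - [0,0,0]
    - [0,0,0]
    - [0,0,0]
    - [0,0,0]
    - [0,0,0]
    - [0,0,0]
    - [0,0,0]
  gripper: [0,0,0,0,0,0,0,0]

```text
time_s: 9.82
eef_pos: [512.4, 180.5, 183.8]
ee_rot: [-0.348, 0.615, 0.348, 0.615]
force: [-0.6, 0.2, -0.4]
grip_width: 0.148
```

servo_tool:
  travel:
    - [0.15,0,0]
    - [0.15,0,0]
    - [0,0,0]
    - [0,0,0]
  twist:
    - [0,0,0]
    - [0,0,0]
    - [0,0,0]
    - [0,0,0]
  gripper: [0,0,0,0]

```text
time_s: 10.15
eef_pos: [512.6, 180.6, 181.4]
ee_rot: [-0.348, 0.615, 0.348, 0.616]
force: [-0.1, 1.3, 4.0]
grip_width: 0.149
```

servo_tool:
  travel:
    - [0.1,0,0]
    - [0.1,0,0]
    - [0.1,0,0]
    - [0,0,0]
    - [0,0,0]
    - [0,0,0]
  twist:
    - [0,0,0]
    - [0,0,0]
    - [0,0,0]
    - [0,0,0]
    - [0,0,0]
    - [0,0,0]
  gripper: [0,0,0,0,0,0]

```text
time_s: 10.65
eef_pos: [512.7, 180.6, 178.6]
ee_rot: [-0.348, 0.615, 0.348, 0.616]
force: [-0.4, 0.2, 6.8]
grip_width: 0.146
```

servo_tool:
  travel:
    - [0.1,0,0]
    - [0.1,0,0]
    - [0.1,0,0]
    - [0,0,0]
    - [0,0,0]
    - [0,0,0]
    - [0,0,0]
    - [0,0,0]
  twist:
    - [0,0,0]
    - [0,0,0]
    - [0,0,0]
    - [0,0,0]
    - [0,0,0]
    - [0,0,0]
    - [0,0,0]
    - [0,0,0]
  gripper: [0,0,0,0,0,0,0,0]

```text
time_s: 11.32
eef_pos: [512.7, 180.6, 175.8]
ee_rot: [-0.349, 0.615, 0.348, 0.616]
force: [-1.9, -0.2, 9.2]
grip_width: 0.15
```

```bash
cat > f.py <<'E'
from h import *
np.set_printoptions(precision=2,suppress=True)
im=[];F=[]
for n in("wrist","scene","side"):
    p=imaging.get_image(n);F.append(arm.state()["force"]);C=fcloud(p) if n=="wrist" else cloud(p)
    near=(p["range_z"]>0)&(np.hypot(C[...,0]-513,C[...,1]-180)<24)
    o=hsvmask(p,(3,130,40),(22,255,255))&near&(C[...,2]>100);X=C[o];print(n,"orange z",len(X),np.percentile(X[:,2],[50,75,90,98]) if len(X) else 0)
    if n!="wrist":
        K=p["intrinsics"];c=p["R"]@np.array([513,180,120])+p["t"];u,v=[int(K[i,i]*c[i]/c[2]+K[i,2]) for i in(0,1)]
        im.append(cv2.resize(p["img"][max(v-40,0):v+40,max(u-40,0):u+40][:,:,::-1],(400,400),interpolation=3))
cv2.imwrite("pics/f.png",np.hstack(im)); s=arm.state();print(np.array(F),s["force"],s["eef_pos"],s["time_s"],s["grip_width"])
E
python3 f.py
```

```text
wrist orange z 862 [108.46 108.97 109.48 126.98]
scene orange z 78 [106.19 107.61 108.56 109.08]
side orange z 77 [105.09 106.15 107.13 108.59]
[[-1.93 -0.94  8.94]
 [-2.29 -0.43  9.23]
 [-1.84 -0.21  8.98]] [-1.84 -0.21  8.98] [512.72 180.59 175.83] 11.4667 0.15194769331899083
```

View pics/f.png

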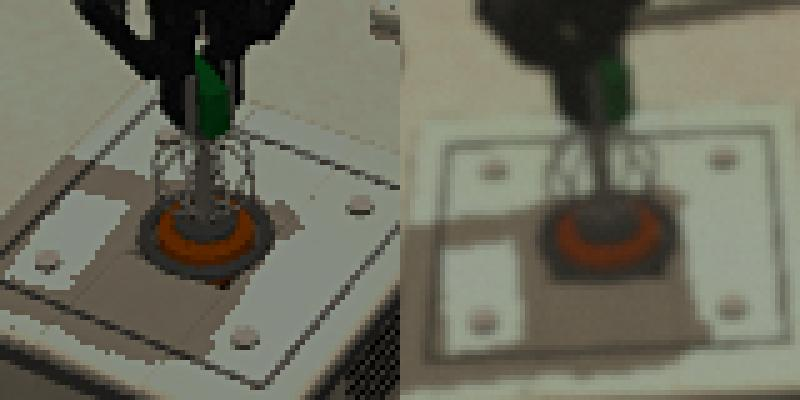

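servo_tool:
  travel:
    - [0.06,0,0]
    - [0,0,0]
    - [0,0,0]
    - [0,0,0]
    - [0,0,0]
    - [0,0,0]
  twist:
    - [0,0,0]
    - [0,0,0]
    - [0,0,0]
    - [0,0,0]
    - [0,0,0]
    - [0,0,0]
  gripper: [0,0,0,0,0,0]

```text
time_s: 11.97
eef_pos: [512.7, 180.6, 175.3]
ee_rot: [-0.349, 0.615, 0.348, 0.616]
force: [-2.4, -0.9, 9.4]
grip_width: 0.154
```

```bash
python3 f.py; python3 -c "
from bench import workorder;print(workorder.finish_job())"
```

```text
wrist orange z 869 [107.88 108.35 108.92 127.45]
scene orange z 77 [105.65 106.56 108.07 109.8 ]
side orange z 74 [104.86 105.46 106.25 109.01]
[[-0.94  0.5   9.3 ]
 [-1.59  0.7   9.15]
 [-1.92  0.38  9.98]] [-1.92  0.38  9.98] [512.69 180.61 175.27] 12.1167 0.14983219837990813
the job is handed in; nothing more can be done
None
```

I took the whisk straight up out of the stand, turned it about 13° to match the cross slot, and slid it into the socket with almost no force. It is now pressed down and still held by its green grip (set to 80 N). I handed the job in at about 12 s of the 43 s allowed.

Last checks:
- **Socket travel:** the wrist camera shows the socket top down from about 114.9 to 107.9 mm, so about 7 mm of the 8 mm. The upward force of 9–10 N fits that on the spring.
- **Fit:** the scene and side pictures show the collar resting on the socket and the whisk upright. They were taken just before the last 0.6 mm of pressing.
- **Grip:** the opening stayed at about 0.15, so I saw no sign of slipping.
- **Disagreement:** the scene and side cameras' socket heights spread more widely, about 105–110 mm, because only a sliver of the orange still shows. I relied on the wrist reading.
- **Not checked:** I did not look again at the paddle, hook or jar after the lift. The path kept clear of them and I saw no unexpected forces.

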